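# Tip a sample cylinder down off the ratchet drum

### The arm

A 6-joint arm with a two-finger parallel gripper is mounted at the origin on the work surface. World frame = base frame: x ahead of the robot, y to its left, z up, the work surface at z = 0. Lengths are in m, angles in rad, forces in N, time in s.
With the tool pointing down it reaches from about 0.275 to 0.75 m from the base axis. Payload 10.2 kg.
Tool frame: the origin (TCP) lies at the very end of the fingers, on their centre line; the grasp point (between the pads) lies 19 mm behind it; z points along the fingers, y is the line along which they close (so a half turn about z gives the same grasp; the last joint's range is limited). The gripper opens to 88 mm and grips with 3 to 60 N. Pads are 18 mm wide; open, the fingers measure 123 mm over their backs; the gripper's body (75 mm by 187 mm) begins 45 mm behind the grasp point.
Start: joints at [-1.37, 0.313, 1.498, -0, 1.331, -0.223], TCP at [0.216, -0.479, 0.239] pointing down, gripper open.
Joint ranges: [-2.94, 2.94], [-0.97, 2.17], [0.19, 2.56], [-1.23, 4.37], [0.02, 3.11], [-2.88, 2.88]. Speed limits (rad/s): [2.39, 2.39, 3.01, 3.14, 3.14, 3.14].

### API

Orientations are given as a rotation vector (axis times angle).
In Python, from cell import * gives the robot as it stands.
- The arm moves only by the shell command python3 -m pendant 'ROWS' [OPENING] [FORCE]. ROWS is JSON, a list of rows, each an object of numbers: "tx", "ty", "tz": the shift along the world's x, y, z in units of 0.1 m (1.0 is 0.1 m); "wx", "wy", "wz": the turn, a rotation vector about the world's x, y, z in units of 5 degrees (1.0 is 5 degrees). A call has 1 to 5 rows; each row shifts and turns the commanded pose from where the row before left it; what a row does not reach is not made up. A row lasts 1/10 s, in which the tool goes at most 50 mm and 8.59 degrees, less where a joint would pass 70% of its speed; a pose out of reach is approached as far as the arm can. A call with a number of a shift or a turn outside -1 to 1 is refused whole. A call with a gripper value outside its range is refused whole. OPENING is the opening, from 0 (shut) to 1 (fully open), set as the call begins (- or left out, the last holds). The fingers move at their own pace and stop on an object; FORCE is the grip in N (left out, the last holds). Time passes only in rows, so rows that do not move let the fingers close. It gives the time, the measured TCP pose, the force, the opening and the grip force at its end, in the units of the state.
- state(): the state, without advancing time (a new reading comes with each control period).
- capture(name): name is "scene" or "top"; returns a dict with "img" (400x640x3 uint8, blue, green, red), "fovy" (degrees; the focal length in pixels is half the picture's height over the tangent of half this angle, whatever the lens; pixels are square), "cx", "cy" (the principal point, pixels), "origin" and "orientation" of the camera in the world. Camera axes: x right, y down, z forward; pixel columns grow to the right and rows downward; lengths in m; the calibration is good to about 2 mm. A picture is of the moment at which its call begins. There is no depth.
- job_done(): hands the job in; it is judged then, once.
The state is a dict: "clock": time; "q": joint angles; "joint_velocities": joint speeds; "joint_efforts": joint torques, N m; "tcp_pos": TCP position; "eef_rot": TCP orientation; "force": force on the tool from outside, world axes, zero at the start; "wrist_torque": the same for the moment, N m; "finger_gap": opening from 0.0 (shut) to 1.0 (fully open); "grip_force": force on a finger pad.
Only numpy, scipy, OpenCV 4.12 (cv2) and the standard library are available. Lean on these libraries where they do the work, as an engineer would, in place of code of your own. Each camera call takes 0.05 s, during which the arm holds its last target. There are 200 camera calls.

### The job

Take the long metal sample cylinder from its black rest and lay it across the two rails of the fork tray on the tipper drum, parallel to the axle, so that it settles against the back stops. Then lift the ratchet pawl by its bar and hold it clear of the toothed wheel while the cylinder's weight turns the drum back as far as it goes and the cylinder rolls down into the steel trough; then let the pawl drop fully back between the teeth. Leave the glassware and the other things on the bench where they stand.

Things in the scene. Friction and masses are not known exactly. Their poses are not given: they have to be found in the camera images.
- sample_center (a point): centre of the loose aluminium sample cylinder, 36 mm diameter, 100 mm long, about 0.25 kg, lying level in its rest; x runs along its length (y, z turn as it rolls). At the start it is 30 mm above the bench; the middle 54 mm of its length is free for fingers on both sides, down to 5 mm above the bench.
- rest: fixed black rest with two saddles 74 mm apart carrying the cylinder; 100 x 54 mm, 20 mm high; origin at the centre of its underside, x along the cylinder
- tray (a point): fork tray, turns with the drum: two flat rails, 38 mm wide each, 44 mm open gap between (fingers can pass down it). Origin at the level of the rails' tops, midway between and along them; x along the axle (horizontal, to the toothed wheel end: the tipper's yaw), y along the rails to the open end at y = +41 mm, z out of their tops. Guides 15 mm high at x = +-60 mm leave the cylinder 10 mm at each end.
- tray_stop (a point): on the tray (its axes): centre of a cylinder that has settled at the back stops, tray y = -18, z = +18 mm. The stops, 21 mm high at y = -37 mm, stand on the rails only. At the start the rails lean back, open end 0.12 to 0.3 rad high, so a cylinder laid with its axis along x at y from -18 to +15 mm rolls back to the stops. Fingers may reach 5 mm below the rails at y above -30 mm.
- drum (a joint): drum angle, rad: -0.17 to 0 at the start (the rails lean back by 0.12 minus it); grows as the open end tips down (turning back); its stop, fully back, is 0.89. With the pawl down it is held at about 0 (teeth every 0.314 rad). Empty it is balanced and stays put by friction; with the cylinder on and the pawl up it turns back by itself in 1 to 3 s and stays there.
- pawl (a joint): pawl angle in rad: 0 is fully down between two teeth (up to 0.07 when riding on a tooth's slope), growing as the bar is lifted; clear of all teeth above 0.08; stop at 0.9. It falls back down by its own weight (0.15 kg, no spring).
- pawl_bar (a point): grasp point on the pawl's lift bar: round steel, 12 mm diameter, 70 mm long, parallel to the axle, sticking out from the dark pawl beyond the toothed wheel, about 190 mm above the bench; the point is 25 mm from its free end, 35 mm from the pawl. Nothing stands beside it: pinch it from above, fingers closing across the bar, or hook it from below. x along the bar; axes turn with the pawl.
- pawl_pivot (a point): fixed point on the pawl's pivot axis, which is parallel to the axle; it is at the same place along the axle as pawl_bar and 98 mm to the trough side of it, so the bar rises on an arc of 98 mm radius about it; lifting the bar 25 to 30 mm (0.25 to 0.3 rad) is enough
- trough (a point): fixed, where the cylinder's underside comes to rest in the steel trough: on its floor 18.5 mm from the far wall, centred along the axle; axes level, x along the axle, y away from the drum. The trough is 155 mm wide inside, its floor falls slightly (0.12 rad) to the 40 mm high far wall.
- short_cell: bystander: short bare aluminium cylinder standing on end, 36 mm across, 50 mm high; origin at centre of its underside
- jar: bystander: small glass jar with white cap, 56 mm across, 60 mm high; origin at centre of its underside
- flask_a: bystander: long-necked glass flask, 68 mm across, 170 mm high, origin at centre of its underside
- flask_b: bystander: long-necked glass flask, 68 mm across, 170 mm high, origin at centre of its underside
- flask_c: bystander: smaller long-necked glass flask, 54 mm across, 136 mm high, origin at centre of its underside
- amber: bystander: amber bottle, 84 mm across, 200 mm high, origin at centre of its underside
- beaker: bystander: open beaker, 72 mm across, 90 mm high, origin at centre of its underside
Mind the look-alikes: they are no part of the job. Leave any purple look-alike of the part that bears sample_center alone.

How it is judged:
On the way, in this order (a step that is already met when the one before it is completed fails the run):
1. the sample cylinder lies on the tray's rails against or near the back stops, let go, with the drum still held (x of sample_center in the frame of tray between -0.02 and 0.02 m and y of sample_center in the frame of tray between -0.03 and 0 m and z of sample_center in the frame of tray between 0.012 and 0.024 m and angle between the x axis of sample_center and the x axis of tray, either way round below 0.15 rad and value of joint drum below 0.1 rad and contact force between the fingers and sample below 0.1 N and linear speed of sample below 0.03 m/s), for 0.2 s.
2. the pawl is lifted clear of the teeth with the tray not yet tipped far (value of joint pawl above 0.09 rad and value of joint drum below 0.5 rad), for 0.02 s.
3. the drum has turned back fully (value of joint drum above 0.82 rad), for 0.1 s.
At the end, for the whole second after the job is handed in: The drum is turned back to its stop (angle above 0.82 rad), the pawl is down between the teeth (angle below 0.045 rad), and the sample cylinder lies at rest on the floor of the steel trough (value of joint drum above 0.82 rad and value of joint pawl below 0.045 rad and x of sample_center in the frame of trough between -0.06 and 0.06 m and y of sample_center in the frame of trough between -0.085 and 0.02 m and z of sample_center in the frame of trough between 0.005 and 0.05 m and linear speed of sample below 0.03 m/s and velocity of joint drum below 0.05 rad/s); the robot touches nothing.
It fails at once if a bystander was moved more than 30 mm (distance of any of short_cell, jar, flask_a, flask_b, flask_c, amber, beaker from where it was at the start of the episode above 0.03 m).
It fails at once if the tray was pushed with the fingers to turn the drum back (more than 5 N once it is past 0.15 rad) (contact force between the fingers and drum above 5 N and value of joint drum above 0.15 rad).
It also fails if it takes over 53 s, if anything falls off the work surface, if the arm or the gripper's body presses on something with over 40 N, if the wrist force passes 120 N, or if a joint passes its speed limit or range.

## Working session

There is one attempt and no reset: what is moved stays moved. The work goes in short steps, Python scripts to look and compute and a shell command to move; the robot and the scene stay as the last step left them, time stands still between calls to the robot, and variables do not carry over. Pictures are saved under pics/ and viewed, at most 10 in all, crops included, and the job is handed in when it is done.

```bash
mkdir -p pics; ls; python3 - <<'E'
from cell import *
import cv2,numpy as np
for n in("scene","top"):
    c=capture(n);cv2.imwrite(f"pics/{n}0.png",c["img"])
    print(n,{k:np.round(v,4) for k,v in c.items() if k!="img"})
print(state())
E
```

```text
pics
scene {'fovy': np.float64(54.7238), 'cx': np.float64(319.8357), 'cy': np.float64(201.1898), 'origin': array([1.163 , 0.399 , 0.8211]), 'orientation': array([-1.1868, -2.3389,  0.9355])}
top {'fovy': np.float64(51.7501), 'cx': np.float64(319.2928), 'cy': np.float64(197.8508), 'origin': array([0.5498, 0.0234, 1.3357]), 'orientation': array([-2.2287,  2.1829, -0.0833])}
{'clock': 0.1, 'q': array([-1.37039684e+00,  3.13358949e-01,  1.49834016e+00,  3.08373972e-06,
        1.33100856e+00, -2.23377072e-01]), 'joint_velocities': array([ 0.00025498, -0.00109754, -0.00061506,  0.00027004, -0.00086169,
        0.00114127]), 'joint_efforts': array([ 3.75411735e-03, -4.02812648e+01, -2.52642864e+01,  6.95838919e-02,
        3.42750410e-02, -6.30696536e-05]), 'tcp_pos': array([ 0.2158394 , -0.47834167,  0.23824415]), 'eef_rot': array([-3.07024291e+00, -6.60461205e-01, -2.48171918e-05]), 'force': array([-0.01328295,  0.07034759,  0.3795274 ]), 'wrist_torque': array([ 0.00033298, -0.05147034, -0.01061964]), 'grip_force': 0.0, 'finger_gap': 1.002778744934035}
```

View pics/scene0.png

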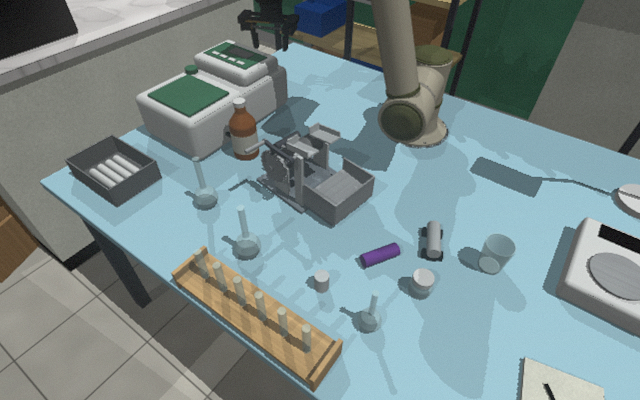

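View pics/top0.png

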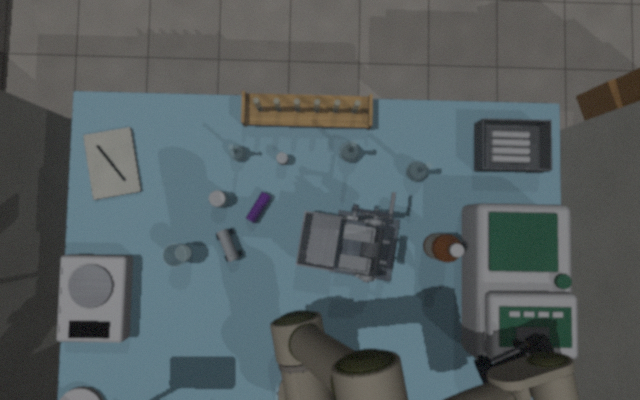

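Candidates for the sample: the grey cylinder on the black rest (top 230,244; scene 433,240), the purple look-alike (top 259,207), the short cell (top 283,158) and the white tubes in the dark box (top 511,147). I choose the grey one on the rest and check it in a close crop.

```bash
python3 - <<'E'
import cv2
t=cv2.imread("pics/top0.png")[180:290,205:425]
s=cv2.imread("pics/scene0.png")[110:275,225:465]
cv2.imwrite("pics/topc.png",cv2.resize(t,None,fx=3.6,fy=3.6,interpolation=cv2.INTER_CUBIC))
cv2.imwrite("pics/scenec.png",cv2.resize(s,None,fx=3.3,fy=3.3,interpolation=cv2.INTER_CUBIC))
E
```

```text
(no output)
```

View pics/topc.png

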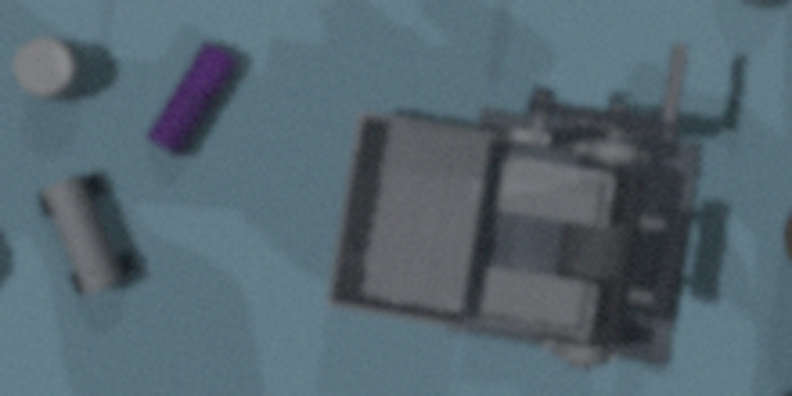

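View pics/scenec.png

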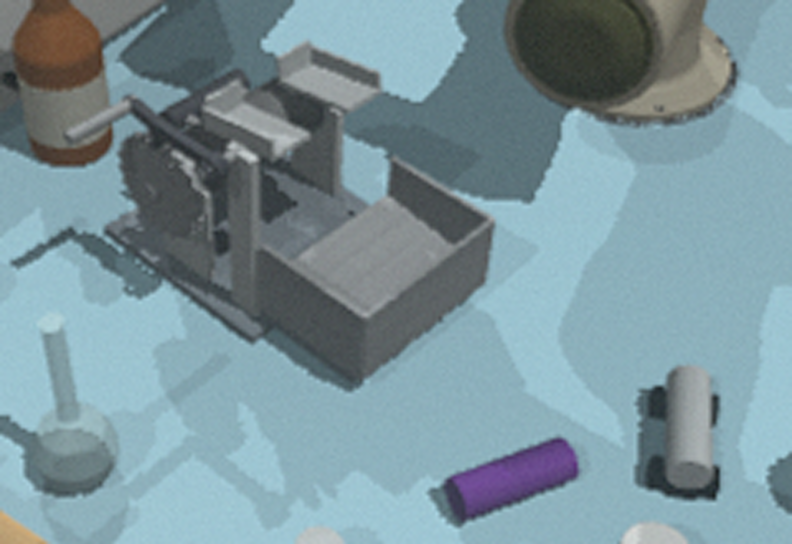

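```bash
cat >h.py <<'E'
import numpy as np,cv2
from scipy.spatial.transform import Rotation as R
C={"scene":(54.7238,319.8357,201.1898,[1.163,.399,.8211],[-1.1868,-2.3389,.9355]),
   "top":(51.7501,319.2928,197.8508,[.5498,.0234,1.3357],[-2.2287,2.1829,-.0833])}
CR={"scene":(225,110,3.3),"top":(205,180,3.6)}
def full(n,p):
    a,b,s=CR[n]; return ((p[0]+.5)/s-.5+a,(p[1]+.5)/s-.5+b)
def ray(n,p):
    f,cx,cy,o,r=C[n]; f=200/np.tan(np.radians(f/2))
    d=R.from_rotvec(r).apply([(p[0]-cx)/f,(p[1]-cy)/f,1]); return np.array(o),d/np.linalg.norm(d)
def plane(n,p,z):
    o,d=ray(n,p); return o+d*(z-o[2])/d[2]
def tri(pt,ps):
    o1,d1=ray("top",pt);o2,d2=ray("scene",ps)
    s=np.linalg.lstsq(np.c_[d1,-d2],o2-o1,rcond=None)[0]
    a,b=o1+s[0]*d1,o2+s[1]*d2; return (a+b)/2,np.linalg.norm(a-b)
def proj(n,P):
    f,cx,cy,o,r=C[n]; f=200/np.tan(np.radians(f/2))
    v=R.from_rotvec(r).inv().apply(np.array(P)-o); return v[...,:2]/v[...,2:]*f+[cx,cy]
E
python3 - <<'E'
from h import *
np.set_printoptions(precision=4,suppress=True)
T={"r1in":((498,213),(310,133)),"r2in":((487,268),(340,106)),"r2out":((480,322),(380,86)),
"barfree":((680,48),(68,136)),"barpawl":((670,122),(132,104)),
"tr_nearL":((363,118),(362,318)),"tr_nearR":((333,302),(492,222)), "tr_farR":((466,312),(392,158))}
P={}
for k,(a,b) in T.items():
    P[k],e=tri(full("top",a),full("scene",b)); print(k,P[k],round(e,4))
d=lambda a,b:(np.linalg.norm(P[a]-P[b]),np.degrees(np.arctan2(*(P[a]-P[b])[[1,0]])))
for a,b in [("r1in","r2in"),("r1in","r2out"),("barfree","barpawl"),("tr_nearL","tr_nearR")]:print(a,b,d(a,b))
# sample by threshold blobs
for n,box in(("top",(213,225,248,265)),("scene",(424,218,446,262))):
    x0,y0,x1,y1=box;im=cv2.imread(f"pics/{n}0.png")[y0:y1,x0:x1].astype(int)
    m=(im[...,2]>im[...,0]-12)&(im[...,2]>95)
    l,lab,st,ce=cv2.connectedComponentsWithStats(m.astype(np.uint8)); i=1+st[1:,4].argmax()
    ys,xs=np.where(lab==i);r=cv2.minAreaRect(np.c_[xs,ys].astype(np.float32))
    b=cv2.boxPoints(r)+[x0,y0];print(n,st[i],ce[i]+[x0,y0],r[1]);print(b)
    c=np.array(r[0])+[x0,y0];print(plane(n,c,.035))
    e=sorted([b[j]+b[(j+1)%4] for j in range(4)],key=lambda v:v[1]);q=[plane(n,e[k]/2,.03)for k in(0,3)]
    print(q,np.linalg.norm(q[0]-q[1]),np.degrees(np.arctan2(*(q[0]-q[1])[[1,0]])))
E
```

```text
r1in [ 0.4976 -0.0719  0.1756] 0.0009
r2in [ 0.4571 -0.0666  0.1803] 0.0078
r2out [ 0.4136 -0.0595  0.1783] 0.0019
barfree [ 0.6291 -0.2106  0.1896] 0.0021
barpawl [ 0.5695 -0.2009  0.1896] 0.0042
tr_nearL [0.5714 0.0351 0.0881] 0.0027
tr_nearR [0.4163 0.0593 0.0911] 0.0035
tr_farR [ 0.4105 -0.0494  0.1037] 0.0069
r1in r2in (np.float64(0.04114196288677466), np.float64(-7.413029797945295))
r1in r2out (np.float64(0.08496047811671799), np.float64(-8.339739330662704))
barfree barpawl (np.float64(0.06037660430162264), np.float64(-9.25690708006567))
tr_nearL tr_nearR (np.float64(0.15697255886096823), np.float64(-8.88867867128323))
top [  5   6  16  30 177] [225.7006 245.0791] (30.29783058166504, 6.24623441696167)
[[217.3814 232.3918]
 [223.2113 230.1495]
 [234.0876 258.4278]
 [228.2577 260.6701]]
[0.4635 0.2834 0.035 ]
[array([0.507 , 0.3028, 0.03  ]), array([0.4194, 0.2661, 0.03  ])] 0.09499735735929012 22.75942998058574
scene [  4   3  13  37 400] [434.0425 239.0025] (36.0, 12.0)
[[428. 221.]
 [440. 221.]
 [440. 257.]
 [428. 257.]]
[0.4717 0.2822 0.035 ]
[array([0.4089, 0.2553, 0.03  ]), array([0.5211, 0.3056, 0.03  ])] 0.12293507141683667 -155.83501065271287
```

```bash
cat >fit.py <<'E'
from h import *
from scipy.optimize import least_squares
np.set_printoptions(precision=4,suppress=True)
# tray model: points (x,y,z mm) seen in crops
obs=[("top",(22,41,0),(498,213)),("top",(-22,41,0),(487,268)),("top",(-60,41,0),(480,322)),("top",(60,41,0),(505,155)),
("scene",(22,41,0),(310,133)),("scene",(-22,41,0),(340,106)),("scene",(-60,41,0),(380,86)),("scene",(60,41,0),(275,155)),
("scene",(60,-37,21),(205,92)),("scene",(22,-37,21),(243,75)),("scene",(-22,-37,21),(278,60)),("scene",(-60,-37,21),(310,45)),
("top",(60,-37,21),(612,172)),("top",(22,-37,21),(607,228)),("top",(-22,-37,21),(600,285)),("top",(-60,-37,21),(592,340))]
def trans(p):
    return R.from_euler("ZX",[p[3],p[4]]),p[:3]
def res(p):
    r,o=trans(p); return np.concatenate([proj(n,r.apply(np.array(m)/1000)+o)-full(n,q) for n,m,q in obs])
s=least_squares(res,[.47,-.108,.17,-.155,.2],loss="soft_l1"); print("tray",s.x);print(s.fun.reshape(-1,2).round(1).tolist())
def cyl(p):
    a=np.linspace(0,2*np.pi,60);u=np.array([np.cos(p[2]),np.sin(p[2]),0]);v=np.array([-u[1],u[0],0])
    return np.array([[p[0],p[1],.03]+e*.05*u+.018*(np.cos(t)*v+np.sin(t)*np.array([0,0,1])) for e in(-1,1) for t in a])
B={"top":[216.3,229.1,238.5,260.8],"scene":[427.5,220.5,440.5,257.5]}
def bb(n,p):
    q=proj(n,cyl(p));return np.r_[q.min(0),q.max(0)]
f=lambda p:np.concatenate([bb(n,p)-B[n] for n in B])
c=least_squares(f,[.465,.28,.39]);print("cyl",c.x,np.degrees(c.x[2]),c.fun)
W=[]
for n in("top","scene"):
    im=cv2.imread(f"pics/{n}0.png");a,b,k=(212,180,3) if n=="top" else(225,110,3)
    im=cv2.resize(im[b:b+110 if n=="top" else b+165,a:a+240],None,fx=3,fy=3,interpolation=cv2.INTER_CUBIC)
    z=lambda P:((proj(n,np.atleast_2d(P))-[a,b]+.5)*3-.5).round().astype(int)
    hull=cv2.convexHull(z(cyl(c.x)));cv2.polylines(im,[hull],True,(0,255,0),1)
    r,o=trans(s.x)
    for L in([(22,41,0),(60,41,0),(60,-37,0),(22,-37,0)],[(-22,41,0),(-60,41,0),(-60,-37,0),(-22,-37,0)],[(60,-37,21),(22,-37,21)],[(-22,-37,21),(-60,-37,21)]):
        cv2.polylines(im,[z(r.apply(np.array(L)/1000)+o)],len(L)>2,(0,255,255),1)
    W.append(im[:,:] if n=="top" else im[:270,:420])
    cv2.imwrite(f"pics/ov_{n}.png",im)
h=np.zeros((600,720,3),np.uint8);h[:330]=W[0];h[330:,:420]=W[1];cv2.imwrite("pics/ov.png",h)
E
python3 fit.py
```

```text
tray [ 0.4711 -0.1097  0.173  -0.139   0.1217]
[[0.4, -0.4], [1.0, -0.1], [0.9, -1.5], [0.6, 2.3], [-0.2, -0.6], [1.9, 0.4], [-0.9, 0.5], [0.3, -0.8], [0.4, 1.6], [-0.9, 0.8], [-0.1, -1.3], [-0.4, -2.3], [-0.4, 2.2], [-1.1, 0.2], [-1.6, 0.1], [-1.4, -1.5]]
cyl [0.4652 0.2804 0.4109] 23.543472407949242 [-0.6837 -1.2844 -0.0637  1.0972 -1.1129 -0.856   0.6829  0.2652]
```

View pics/ov.png

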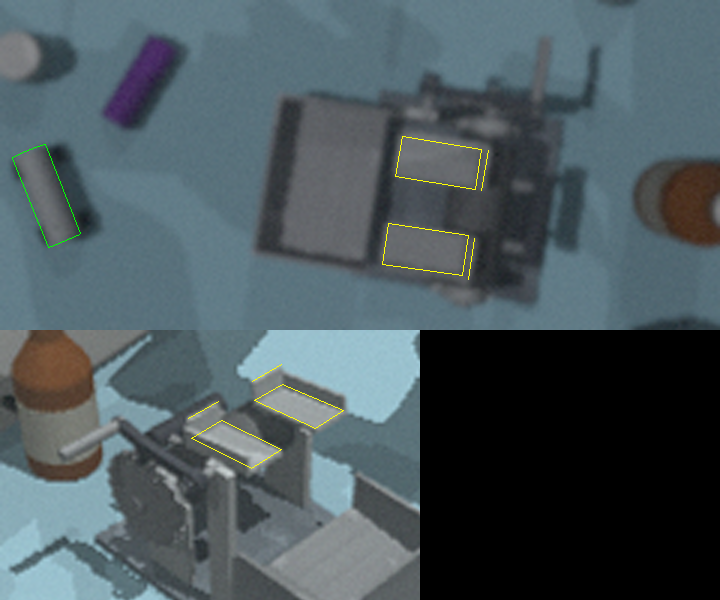

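The overlay lands on the grey cylinder in its black rest (top crop 46,195) and on both rails, so the choice is confirmed and the tray is at about (0.471, -0.110, 0.172), yaw about -8.5°, lean about 0.12. Now I move to the sample.

```bash
python3 -m pendant '[{"tz":0.4},{"tx":0.15,"ty":0.45},{"tx":0.15,"ty":0.45},{"tx":0.15,"ty":0.45},{"tx":0.15,"ty":0.45}]' 0.75 20
python3 -m pendant '[{"tx":0.15,"ty":0.45},{"tx":0.15,"ty":0.45},{"tx":0.15,"ty":0.45},{"tx":0.15,"ty":0.45},{"tx":0.15,"ty":0.45}]'
python3 -m pendant '[{"tx":0.15,"ty":0.45},{"tx":0.15,"ty":0.45},{"tx":0.15,"ty":0.45},{"tx":0.15,"ty":0.45},{"tx":0.15,"ty":0.45}]'
python3 -m pendant '[{"tx":0.15,"ty":0.45},{"tx":0.15,"ty":0.45},{"ty":0.38},{"wz":-0.25,"tz":-0.4},{}]'
```

```text
validation failed for argument at $[0]...
validation failed for argument at $[0]...
validation failed for argument at $[0]...
validation failed for argument at $[0]...
```

```bash
python3 -m pendant '[{"tx":0,"ty":0,"tz":0.4,"wx":0,"wy":0,"wz":0},{"tx":0.15,"ty":0.45,"tz":0,"wx":0,"wy":0,"wz":0}]' 0.75 20; python3 -m pendant --help | head -30
```

```text
clock: 0.3
tcp_pos: [0.2303, -0.4374, 0.2823]
eef_rot: [3.065, 0.654, -0.0]
force: [-0.3, -0.6, 1.1]
finger_gap: 0.846
grip_force: 0.0invalid input: not JSON, or not a number
```

```bash
for i in 1; do :; done
python3 -m pendant '[{"tx":0.15,"ty":0.45,"tz":0,"wx":0,"wy":0,"wz":0},{"tx":0.15,"ty":0.45,"tz":0,"wx":0,"wy":0,"wz":0},{"tx":0.15,"ty":0.45,"tz":0,"wx":0,"wy":0,"wz":0},{"tx":0.15,"ty":0.45,"tz":0,"wx":0,"wy":0,"wz":0},{"tx":0.15,"ty":0.45,"tz":0,"wx":0,"wy":0,"wz":0}]'
python3 -m pendant '[{"tx":0.15,"ty":0.45,"tz":0,"wx":0,"wy":0,"wz":0},{"tx":0.15,"ty":0.45,"tz":0,"wx":0,"wy":0,"wz":0},{"tx":0.15,"ty":0.45,"tz":0,"wx":0,"wy":0,"wz":0},{"tx":0.15,"ty":0.45,"tz":0,"wx":0,"wy":0,"wz":0},{"tx":0.15,"ty":0.45,"tz":0,"wx":0,"wy":0,"wz":0}]'
python3 -m pendant '[{"tx":0.15,"ty":0.45,"tz":0,"wx":0,"wy":0,"wz":0},{"tx":0.15,"ty":0.45,"tz":0,"wx":0,"wy":0,"wz":0},{"tx":0.15,"ty":0.45,"tz":0,"wx":0,"wy":0,"wz":0},{"tx":0.15,"ty":0.45,"tz":0,"wx":0,"wy":0,"wz":-0.25},{"tx":0,"ty":0,"tz":0,"wx":0,"wy":0,"wz":0}]'
```

```text
clock: 0.8
tcp_pos: [0.3059, -0.2067, 0.2786]
eef_rot: [-3.071, -0.66, -0.0]
force: [0.9, -0.3, 0.5]
finger_gap: 0.749
grip_force: 0.0
clock: 1.3
tcp_pos: [0.3809, 0.0185, 0.2787]
eef_rot: [3.071, 0.661, 0.0]
force: [1.0, -0.2, -0.4]
finger_gap: 0.753
grip_force: 0.0
clock: 1.8
tcp_pos: [0.4411, 0.2003, 0.2778]
eef_rot: [-3.076, -0.634, 0.002]
force: [-0.3, -0.5, -0.2]
finger_gap: 0.748
grip_force: 0.0
```

```bash
python3 -m pendant '[{"tx":0.12,"ty":0.4,"tz":0,"wx":0,"wy":0,"wz":0},{"tx":0.12,"ty":0.4,"tz":-0.3,"wx":0,"wy":0,"wz":0},{"tx":0,"ty":0,"tz":-0.5,"wx":0,"wy":0,"wz":0},{"tx":0,"ty":0,"tz":-0.5,"wx":0,"wy":0,"wz":0},{"tx":0,"ty":0,"tz":-0.5,"wx":0,"wy":0,"wz":0}]'
python3 -m pendant '[{"tx":0,"ty":0,"tz":-0.3,"wx":0,"wy":0,"wz":0},{"tx":0,"ty":0,"tz":0,"wx":0,"wy":0,"wz":0}]'
python3 - <<'E'
from cell import *
from h import *
c=capture("scene");p=state()["tcp_pos"];print(p,proj("scene",p))
im=cv2.resize(c["img"][180:280,370:500],None,fx=5,fy=5,interpolation=cv2.INTER_CUBIC)
q=((proj("scene",p)-[370,180])*5).astype(int);cv2.circle(im,tuple(map(int,q)),4,(0,0,255),1)
cv2.imwrite("pics/g1.png",im)
E
```

```text
clock: 2.3
tcp_pos: [0.4641, 0.2747, 0.0977]
eef_rot: [3.078, 0.627, -0.0]
force: [0.5, -0.2, -0.1]
finger_gap: 0.75
grip_force: 0.0
clock: 2.5
tcp_pos: [0.4624, 0.2739, 0.066]
eef_rot: [3.077, 0.626, -0.013]
force: [0.7, -0.5, 0.1]
finger_gap: 0.75
grip_force: 0.0
[0.46398298 0.27453152 0.06883631] [435.48543523 227.41356845]
```

View pics/g1.png

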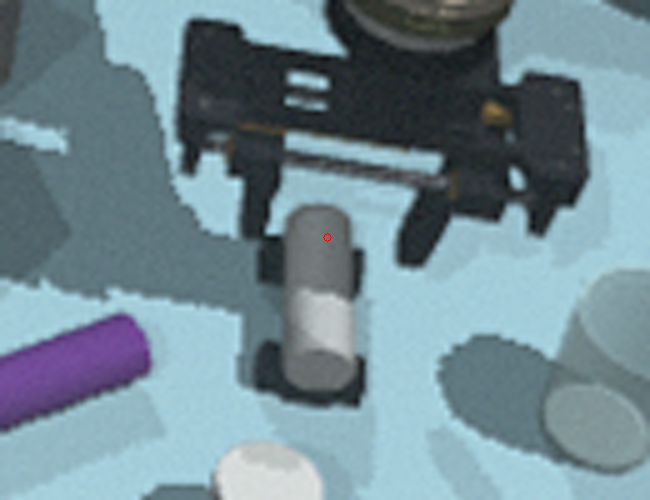

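The picture shows the fingers straddling the grey cylinder (axis at about 318,300 in the crop) with the jar and beaker to the side. Before going lower I check how far the gripper body stays from the beaker.

```bash
python3 - <<'E'
from h import *
for b in((497,265),(490,262)):print(plane("scene",b,.01))
t=cv2.imread("pics/top0.png")[235:275,155:205];print(plane("top",(179,254),.045),plane("scene",(496,253),.045))
u=np.radians(113.3)
for s in(-1,1):print(np.array([.465,.28])+s*.0935*np.array([np.cos(u),np.sin(u)]))
E
```

```text
[0.43224378 0.44316677 0.01      ]
[0.43375265 0.42563157 0.01      ]
[0.43504133 0.42419333 0.045     ] [0.42923845 0.42749757 0.045     ]
[0.5019835  0.19412526]
[0.4280165  0.36587474]
```

```bash
python3 -m pendant '[{"tx":0.01,"ty":0.05,"tz":-0.3,"wx":0,"wy":0,"wz":0},{"tx":0,"ty":0,"tz":-0.25,"wx":0,"wy":0,"wz":0},{"tx":0,"ty":0,"tz":0,"wx":0,"wy":0,"wz":0}]'
python3 -m pendant '[{"tx":0,"ty":0,"tz":0,"wx":0,"wy":0,"wz":0},{"tx":0,"ty":0,"tz":0,"wx":0,"wy":0,"wz":0},{"tx":0,"ty":0,"tz":0,"wx":0,"wy":0,"wz":0},{"tx":0,"ty":0,"tz":0,"wx":0,"wy":0,"wz":0},{"tx":0,"ty":0,"tz":0,"wx":0,"wy":0,"wz":0}]' 0.2 20
```

```text
clock: 2.85
tcp_pos: [0.4653, 0.2799, 0.0143]
eef_rot: [3.078, 0.627, -0.003]
force: [0.2, -0.1, 0.5]
finger_gap: 0.755
grip_force: 0.0
clock: 3.35
tcp_pos: [0.4661, 0.2803, 0.0155]
eef_rot: [3.078, 0.628, 0.002]
force: [-0.0, -2.2, 7.0]
finger_gap: 0.404
grip_force: 20.0
```

```bash
python3 -m pendant '[{"tx":0,"ty":0,"tz":0.3,"wx":0,"wy":0,"wz":0},{"tx":0,"ty":0,"tz":0.45,"wx":0,"wy":0,"wz":0},{"tx":0,"ty":0,"tz":0.5,"wx":0,"wy":0,"wz":0},{"tx":0,"ty":0,"tz":0.5,"wx":0,"wy":0,"wz":0},{"tx":0,"ty":0,"tz":0.5,"wx":0,"wy":0,"wz":0}]' - 25
python3 -m pendant '[{"tx":0,"ty":-0.3,"tz":0.4,"wx":0,"wy":0,"wz":-0.7},{"tx":0,"ty":-0.4,"tz":0,"wx":0,"wy":0,"wz":-0.7},{"tx":0,"ty":-0.4,"tz":0,"wx":0,"wy":0,"wz":-0.7},{"tx":0,"ty":-0.4,"tz":0,"wx":0,"wy":0,"wz":-0.7},{"tx":0,"ty":-0.4,"tz":0,"wx":0,"wy":0,"wz":-0.7}]'
python3 -m pendant '[{"tx":0,"ty":-0.4,"tz":0,"wx":0,"wy":0,"wz":-0.7},{"tx":0,"ty":-0.4,"tz":0,"wx":0,"wy":0,"wz":-0.7},{"tx":0,"ty":-0.4,"tz":0,"wx":0,"wy":0,"wz":-0.7},{"tx":0,"ty":-0.4,"tz":0,"wx":0,"wy":0,"wz":-0.7},{"tx":0.06,"ty":-0.3,"tz":0,"wx":0,"wy":0,"wz":0}]'
python3 -m pendant '[{"tx":0,"ty":0,"tz":0,"wx":0,"wy":0,"wz":0},{"tx":0,"ty":0,"tz":0,"wx":0,"wy":0,"wz":0}]'
```

```text
clock: 3.85
tcp_pos: [0.4648, 0.2802, 0.2414]
eef_rot: [-3.078, -0.627, 0.002]
force: [1.4, 0.5, -2.7]
finger_gap: 0.402
grip_force: 24.9
clock: 4.35
tcp_pos: [0.4649, 0.089, 0.2793]
eef_rot: [-3.138, -0.148, 0.001]
force: [-0.1, -0.1, -2.8]
finger_gap: 0.405
grip_force: 24.9
clock: 4.85
tcp_pos: [0.4708, -0.1016, 0.2794]
eef_rot: [-3.132, 0.237, 0.001]
force: [0.4, 0.5, -2.7]
finger_gap: 0.399
grip_force: 24.9
clock: 5.05
tcp_pos: [0.4713, -0.0995, 0.2791]
eef_rot: [-3.132, 0.233, 0.002]
force: [-0.1, 0.4, -2.3]
finger_gap: 0.398
grip_force: 24.9
```

```bash
python3 -m pendant '[{"tx":0,"ty":0,"tz":-0.35,"wx":0,"wy":0,"wz":0},{"tx":0,"ty":0,"tz":-0.35,"wx":0,"wy":0,"wz":0},{"tx":0,"ty":0,"tz":-0.15,"wx":0,"wy":0,"wz":0},{"tx":0,"ty":0,"tz":0,"wx":0,"wy":0,"wz":0}]'
cat >v.py <<'E'
import sys
from cell import *
from h import *
s=state();print(s["clock"],s["tcp_pos"],s["eef_rot"],s["force"])
a=cv2.resize(capture("top")["img"][190:285,290:420],None,fx=3,fy=3,interpolation=cv2.INTER_CUBIC)
b=cv2.resize(capture("scene")["img"][110:240,225:385],None,fx=4,fy=4,interpolation=cv2.INTER_CUBIC)
b=b[:,:640] if sys.argv[2]=="scene" else a
cv2.imwrite("pics/"+sys.argv[1],b)
E
python3 v.py p1.png scene
```

```text
clock: 5.45
tcp_pos: [0.4705, -0.0979, 0.1928]
eef_rot: [-3.131, 0.229, 0.006]
force: [0.2, -0.1, -2.7]
finger_gap: 0.403
grip_force: 24.9
5.45 [ 0.47051181 -0.09793554  0.1927881 ] [-3.13132724  0.22919717  0.0064731 ] [ 0.24058657 -0.06040837 -2.6533753 ]
```

View pics/p1.png

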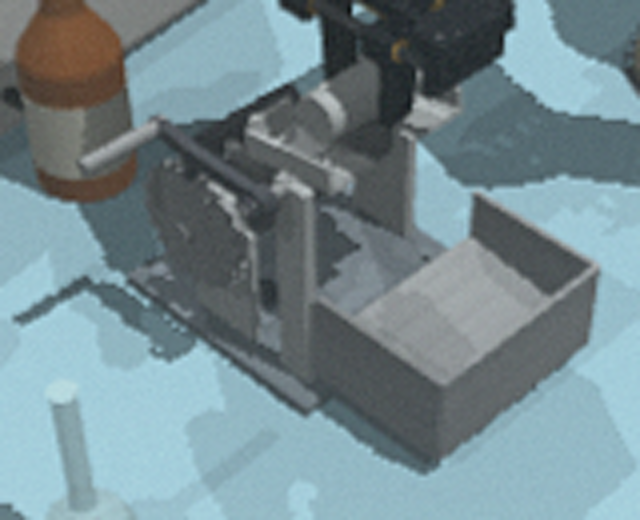

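The cylinder's near end (crop 325,105) hangs above the wheel-side rail, inside the guide. I lower it in small steps until it touches.

```bash
python3 -m pendant '[{"tx":0,"ty":-0.02,"tz":-0.14,"wx":0,"wy":0,"wz":0},{"tx":0,"ty":0,"tz":0,"wx":0,"wy":0,"wz":0},{"tx":0,"ty":0,"tz":0,"wx":0,"wy":0,"wz":0}]'
python3 -m pendant '[{"tx":0,"ty":0,"tz":-0.03,"wx":0,"wy":0,"wz":0},{"tx":0,"ty":0,"tz":0,"wx":0,"wy":0,"wz":0},{"tx":0,"ty":0,"tz":0,"wx":0,"wy":0,"wz":0}]'
```

```text
clock: 5.85
tcp_pos: [0.4719, -0.1015, 0.1816]
eef_rot: [3.133, -0.231, 0.002]
force: [0.0, -0.3, -2.4]
finger_gap: 0.4
grip_force: 24.9
clock: 6.15
tcp_pos: [0.4717, -0.1017, 0.1779]
eef_rot: [3.133, -0.232, 0.001]
force: [0.0, 0.6, -1.8]
finger_gap: 0.404
grip_force: 24.9
```

```bash
python3 -m pendant '[{"tx":0,"ty":0,"tz":-0.03,"wx":0,"wy":0,"wz":0},{"tx":0,"ty":0,"tz":0,"wx":0,"wy":0,"wz":0},{"tx":0,"ty":0,"tz":0,"wx":0,"wy":0,"wz":0}]'
```

```text
clock: 6.45
tcp_pos: [0.4719, -0.1017, 0.1749]
eef_rot: [3.133, -0.232, 0.002]
force: [0.2, 1.1, 2.1]
finger_gap: 0.401
grip_force: 24.9
```

```bash
python3 -m pendant '[{"tx":0,"ty":0,"tz":0,"wx":0,"wy":0,"wz":0},{"tx":0,"ty":0,"tz":0,"wx":0,"wy":0,"wz":0},{"tx":0,"ty":0,"tz":0,"wx":0,"wy":0,"wz":0},{"tx":0,"ty":0,"tz":0,"wx":0,"wy":0,"wz":0}]' 0.5
python3 -m pendant '[{"tx":0,"ty":0,"tz":0.1,"wx":0,"wy":0,"wz":0},{"tx":0,"ty":0,"tz":0.15,"wx":0,"wy":0,"wz":0},{"tx":0,"ty":0,"tz":0.2,"wx":0,"wy":0,"wz":0},{"tx":0,"ty":0,"tz":0.5,"wx":0,"wy":0,"wz":0}, {"tx":0,"ty":0,"tz":0.3,"wx":0,"wy":0,"wz":0}]'
python3 v.py p2.png scene
```

```text
clock: 6.85
tcp_pos: [0.4715, -0.1018, 0.1745]
eef_rot: [3.133, -0.232, -0.0]
force: [0.1, -1.7, -0.3]
finger_gap: 0.498
grip_force: 0.2
clock: 7.35
tcp_pos: [0.4718, -0.1017, 0.3034]
eef_rot: [3.132, -0.232, 0.005]
force: [-0.4, 0.6, -0.7]
finger_gap: 0.498
grip_force: 0.0
7.35 [ 0.47175915 -0.10172242  0.30336491] [ 3.13170151 -0.23178223  0.00534731] [-0.38274928  0.58682509 -0.67117855]
```

View pics/p2.png

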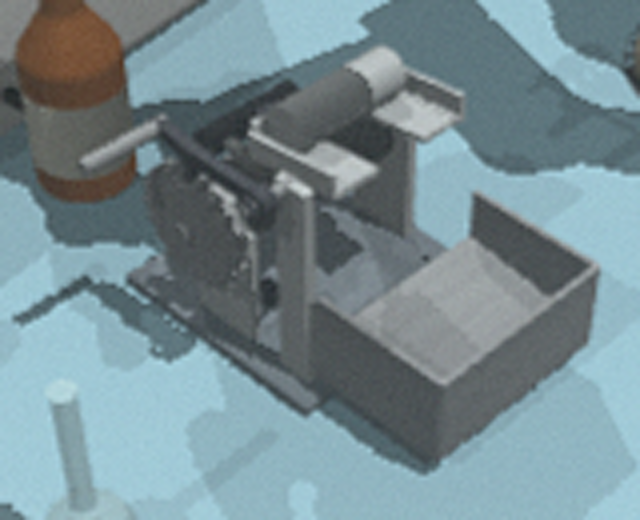

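The cylinder lies against the back stops inside both guides (crop 330,100), and the bar is unmoved (83,160 to 160,124). Next is the bar, at (0.604, -0.207, 0.190).

```bash
python3 -m pendant '[{"tx":0.33,"ty":-0.26,"tz":0,"wx":0,"wy":0,"wz":0},{"tx":0.33,"ty":-0.26,"tz":0,"wx":0,"wy":0,"wz":0},{"tx":0.33,"ty":-0.26,"tz":0,"wx":0,"wy":0,"wz":0},{"tx":0.33,"ty":-0.27,"tz":0,"wx":0,"wy":0,"wz":0},{"tx":0,"ty":0,"tz":-0.4,"wx":0,"wy":0,"wz":0}]'
python3 -m pendant '[{"tx":0,"ty":0,"tz":-0.4,"wx":0,"wy":0,"wz":0},{"tx":0,"ty":0,"tz":0,"wx":0,"wy":0,"wz":0}]'
python3 v.py p3.png scene
```

```text
clock: 7.95
tcp_pos: [0.6086, -0.2112, 0.2637]
eef_rot: [3.126, -0.234, 0.02]
force: [-0.6, -0.2, -0.3]
finger_gap: 0.502
grip_force: 0.0
clock: 8.15
tcp_pos: [0.6016, -0.2057, 0.2136]
eef_rot: [-3.128, 0.232, 0.016]
force: [-0.2, 0.4, -0.0]
finger_gap: 0.5
grip_force: 0.0
8.15 [ 0.60161149 -0.20572196  0.2136179 ] [-3.1281072   0.23183496  0.01622832] [-0.15839712  0.37632253 -0.01225657]
```

View pics/p3.png

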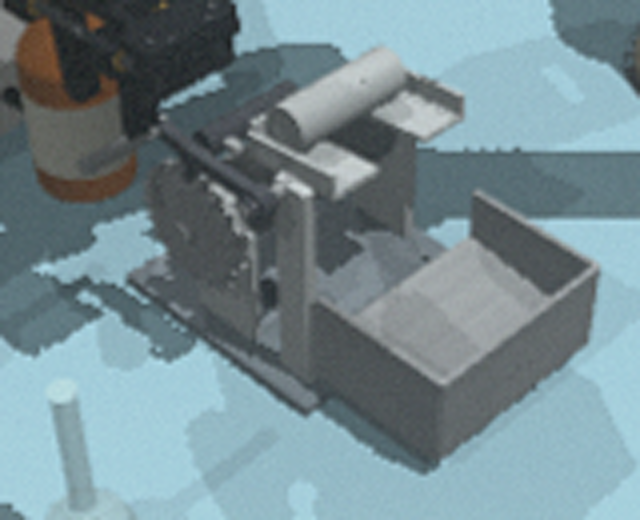

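Both fingers (80,90 and 140,125 in the crop) straddle the bar (105,150). I lower and pinch.

```bash
python3 -m pendant '[{"tx":0,"ty":0,"tz":-0.2,"wx":0,"wy":0,"wz":0},{"tx":0,"ty":0,"tz":-0.25,"wx":0,"wy":0,"wz":0},{"tx":0,"ty":0,"tz":0,"wx":0,"wy":0,"wz":0}]'
python3 -m pendant '[{"tx":0,"ty":0,"tz":0,"wx":0,"wy":0,"wz":0},{"tx":0,"ty":0,"tz":0,"wx":0,"wy":0,"wz":0},{"tx":0,"ty":0,"tz":0,"wx":0,"wy":0,"wz":0},{"tx":0,"ty":0,"tz":0,"wx":0,"wy":0,"wz":0},{"tx":0,"ty":0,"tz":0,"wx":0,"wy":0,"wz":0}]' 0 15
```

```text
clock: 8.55
tcp_pos: [0.6032, -0.2064, 0.1744]
eef_rot: [-3.132, 0.232, 0.002]
force: [0.6, -0.3, -0.0]
finger_gap: 0.497
grip_force: 0.0
clock: 9.05
tcp_pos: [0.6041, -0.205, 0.1755]
eef_rot: [-3.13, 0.231, -0.002]
force: [0.4, 9.1, 5.0]
finger_gap: 0.129
grip_force: 15.0
```

```bash
python3 -m pendant '[{"tx":0,"ty":0,"tz":0.08,"wx":0,"wy":0,"wz":0},{"tx":0,"ty":0.01,"tz":0.08,"wx":0,"wy":0,"wz":0},{"tx":0,"ty":0.01,"tz":0.08,"wx":0,"wy":0,"wz":0},{"tx":0,"ty":0.02,"tz":0.06,"wx":0,"wy":0,"wz":0},{"tx":0,"ty":0,"tz":0,"wx":0,"wy":0,"wz":0}]'
for i in 1 2 3 4 5 6; do python3 -m pendant '[{"tx":0,"ty":0,"tz":0,"wx":0,"wy":0,"wz":0},{"tx":0,"ty":0,"tz":0,"wx":0,"wy":0,"wz":0},{"tx":0,"ty":0,"tz":0,"wx":0,"wy":0,"wz":0},{"tx":0,"ty":0,"tz":0,"wx":0,"wy":0,"wz":0},{"tx":0,"ty":0,"tz":0,"wx":0,"wy":0,"wz":0}]' | tail -4; done
python3 v.py p4.png scene
```

```text
clock: 9.55
tcp_pos: [0.6047, -0.198, 0.2037]
eef_rot: [-3.125, 0.227, -0.001]
force: [9.3, 16.8, -9.9]
finger_gap: 0.127
grip_force: 15.0
eef_rot: [-3.125, 0.227, 0.0]
force: [10.1, 18.0, -9.0]
finger_gap: 0.128
grip_force: 15.0
eef_rot: [-3.125, 0.227, 0.0]
force: [10.3, 17.1, -8.7]
finger_gap: 0.129
grip_force: 15.0
eef_rot: [-3.125, 0.227, 0.0]
force: [9.8, 17.5, -8.9]
finger_gap: 0.129
grip_force: 15.0
eef_rot: [-3.125, 0.227, 0.0]
force: [9.6, 18.4, -8.2]
finger_gap: 0.131
grip_force: 15.0
eef_rot: [-3.125, 0.227, 0.0]
force: [9.9, 17.3, -9.9]
finger_gap: 0.13
grip_force: 15.0
eef_rot: [-3.125, 0.227, 0.0]
force: [10.6, 17.9, -8.3]
finger_gap: 0.128
grip_force: 15.0
12.55 [ 0.60466379 -0.19827916  0.20302334] [-3.12525287e+00  2.27316520e-01  5.68506663e-05] [10.55490512 17.94824462 -8.33745177]
```

View pics/p4.png

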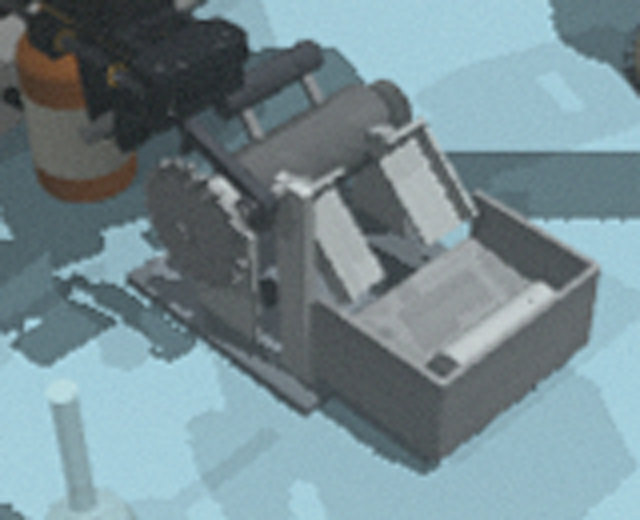

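The drum has turned back and the cylinder lies at the trough's far wall (crop 495,325). I lower the bar and let go.

```bash
python3 -m pendant '[{"tx":0,"ty":-0.02,"tz":-0.06,"wx":0,"wy":0,"wz":0},{"tx":0,"ty":-0.01,"tz":-0.08,"wx":0,"wy":0,"wz":0},{"tx":0,"ty":-0.01,"tz":-0.08,"wx":0,"wy":0,"wz":0},{"tx":0,"ty":0,"tz":-0.06,"wx":0,"wy":0,"wz":0},{"tx":0,"ty":0,"tz":0,"wx":0,"wy":0,"wz":0}]'
python3 -m pendant '[{"tx":0,"ty":0,"tz":0,"wx":0,"wy":0,"wz":0},{"tx":0,"ty":0,"tz":0,"wx":0,"wy":0,"wz":0},{"tx":0,"ty":0,"tz":0,"wx":0,"wy":0,"wz":0},{"tx":0,"ty":0,"tz":0,"wx":0,"wy":0,"wz":0},{"tx":0,"ty":0,"tz":0,"wx":0,"wy":0,"wz":0}]' 0.55
python3 -m pendant '[{"tx":0,"ty":0,"tz":0.2,"wx":0,"wy":0,"wz":0},{"tx":0,"ty":0,"tz":0.4,"wx":0,"wy":0,"wz":0},{"tx":0,"ty":0,"tz":0.5,"wx":0,"wy":0,"wz":0},{"tx":0,"ty":0,"tz":0.5,"wx":0,"wy":0,"wz":0},{"tx":0,"ty":0,"tz":0.4,"wx":0,"wy":0,"wz":0}]'
python3 - <<'E'
from cell import *
from h import *
import numpy as np
n=capture("scene")["img"].astype(int);o=cv2.imread("pics/scene0.png").astype(int)
cv2.imwrite("pics/end.png",n.astype(np.uint8))
# bar compare: best shift of old bar patch (full px 244-266,138-152) in the new image
t=o[139:153,243:262].astype(np.uint8);s=n[125:165,230:275].astype(np.uint8)
r=cv2.matchTemplate(s,t,cv2.TM_CCOEFF_NORMED);print("bar",cv2.minMaxLoc(r)[1::2],"expected (13,14)")
P=np.array([.6044,-.2067,.19]);print("px per 5mm lift",proj("scene",P+[0,0,.005])-proj("scene",P))
E
```

```text
clock: 13.15
tcp_pos: [0.604, -0.2049, 0.1761]
eef_rot: [-3.13, 0.23, -0.0]
force: [2.1, 6.8, -0.8]
finger_gap: 0.127
grip_force: 15.0
clock: 13.65
tcp_pos: [0.6035, -0.2069, 0.1766]
eef_rot: [3.133, -0.232, 0.0]
force: [0.2, -0.3, -0.3]
finger_gap: 0.543
grip_force: 0.0
clock: 14.15
tcp_pos: [0.6032, -0.2066, 0.38]
eef_rot: [3.132, -0.232, 0.004]
force: [0.2, 0.0, 0.2]
finger_gap: 0.554
grip_force: 0.0
bar (0.6517575979232788, (13, 14)) expected (13,14)
px per 5mm lift [-0.20583184 -1.52541368]
```

```bash
python3 - <<'E'
from cell import *
from h import *
n=np.mean([capture("scene")["img"] for _ in range(6)],0).astype(np.uint8);o=cv2.imread("pics/scene0.png")
U=lambda i:cv2.resize(cv2.cvtColor(i,cv2.COLOR_BGR2GRAY),None,fx=8,fy=8,interpolation=cv2.INTER_CUBIC)
for nm,(x0,y0,x1,y1) in {"bar":(243,139,266,154),"arm":(262,137,288,160),"post":(293,150,306,185)}.items():
    t=U(o[y0:y1,x0:x1]);s=U(n[y0-4:y1+4,x0-4:x1+4])
    _,v,_,l=cv2.minMaxLoc(cv2.matchTemplate(s,t,cv2.TM_CCOEFF_NORMED));print(nm,round(v,2),(np.array(l)-32)/8)
g=lambda i:cv2.cvtColor(i,cv2.COLOR_BGR2GRAY)[136:156,[246,249,252,255]]
print(g(o).T,g(n).T,sep="\n")
E
```

```text
bar 0.57 [0.25 0.25]
arm 0.37 [-0.375  0.   ]
post 0.62 [-0.375 -0.25 ]
[[ 81 105 124 120 120 120 124 123 125 120 118 115 131 152 153 116  84  90
  101  70]
 [106 128 123 124 121 123 125 125 125 119 121 138 161 151 124 104  97 110
   93  67]
 [124 123 123 120 121 121 123 121 120 129 154 146 139 104  94 118 120  98
   65  69]
 [117 120 119 121 120 122 119 126 150 157 142 115  93 101 124  98  74  65
   68  65]]
[[ 69  86  93  90  94  92  93  94  93  92  92  90 112 155 152 114  84  90
  103  68]
 [ 81  88  88  88  88  89  90  90  90  87  94 129 163 148 123  96  95 124
   92  66]
 [ 85  85  87  86  88  85  86  86  87 121 162 154 134 105  77  91 108  98
   66  67]
 [ 84  84  83  83  83  82  81 104 155 161 144 117  89  78  83  77  69  68
   68  67]]
```

```bash
python3 -c "
from cell import *
print(job_done())"
```

```text
the job is handed in; nothing more can be done
None
```

I handed the job in at about 14.5 s of the 53 s allowed: the cylinder rolled into the trough, the drum looks turned fully back, the pawl bar is within about 1 mm of its starting height, and I saw no bystander disturbed. No verdict came back.

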